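Check a bored block with a go / no-go plug gauge

ROBOT

A 7-joint arm with a two-finger parallel gripper is mounted at the origin on the work surface; the furniture and walls round the work are solid. World frame = base frame: x ahead of the robot, y to its left, z up, the work surface at z = 0. Lengths are in m, angles in rad, forces in N, time in s.
With the tool pointing down it reaches from about 0.425 to 0.95 m from the base axis. Payload 4.7 kg.
Tool frame: the origin (TCP) lies at the very end of the fingers, on their centre line; the grasp point (between the pads) lies 19 mm behind it; z points along the fingers, y is the direction in which the jaws open and shut (so a half turn about z gives the same grasp; the last joint's range is limited). The gripper opens to 85 mm and grips with 20 to 120 N. Pads are 22 mm wide; open, the fingers measure 114 mm over their backs; the gripper's body (76 mm by 85 mm) begins 54 mm behind the grasp point. The pads swing forward as they close: fully open they stand 13 mm farther back than shut.
Start: joints at [1.177, 0.469, -0.049, 1.532, 0.024, 1.141, -0.082], TCP at [0.241, -0.631, 0.231] pointing down, gripper open.
Joint ranges: [-2.59, 2.59], [-0.33, 1.99], [-1.39, 1.29], [0.1, 2.45], [-1.04, 4.18], [0.21, 1.99], [-2.66, 2.66]. Speed limits (rad/s): [2.57, 2.57, 3.14, 3.14, 3.14, 3.14, 3.14].

INTERFACE

Orientations are given as a unit quaternion [x, y, z, w].
In Python, from cell import env gives the robot as it stands. The module is installed in compiled form; this text tells all that it offers.
- The arm moves only by the tool arm_command, never from a script. Its argument "plan" is a list that holds one entry, the list of rows, each a list of 7 numbers: the closure, from -1 (fully open) to 1 (shut), then the shift along the tool's x, y, z in cm, then the turn, a rotation vector about the tool's x, y, z in rad. A call has 1 to 20 rows; each row shifts and turns the commanded pose from where the row before left it, along the tool's axes as they then stand; what a row does not reach is not made up. A row lasts 1/10 s, in which the tool goes at most 50 mm and 8.59 degrees, less where a joint would pass 70% of its speed; a pose out of reach is approached as far as the arm can. A call is refused whole if a number of a shift passes 5 or a number of a turn 0.15, either way. A call with a gripper value outside its range is refused whole. The fingers move at their own pace and stop on an object; "force" is the grip in N (left out, the last holds). Time passes only in rows, so rows that do not move let the fingers close. It gives the time, the measured TCP pose, the force and the opening at its end, in the units of the state.
- env.get_state(): the state, without advancing time (a new reading comes with each control period).
- env.get_image(name): name is "scene" or "top" or "wrist"; returns a dict with "img" (420x560x3 uint8, red, green, blue), "z_map" (420x560 float32, m along the optical axis (not along the pixel's ray), 0 where there is no reading), "fx", "fy", "cx", "cy" (pixels), "origin" and "orientation" of the camera in the world. Camera axes: x right, y down, z forward; pixel columns grow to the right and rows downward; lengths in m; the calibration is good to about 2 mm. A picture is of the moment at which its call begins.
- env.hand_in(): hands the job in, once; it reports no verdict.
Trained networks look in the newest picture that a camera, given by its name, has taken for a name from the list of things; names that differ only in an ending like _2 or _b are one class to them, and where a whole thing is asked for, a point or a joint stands for the part that bears it (a point fixed in the world has none). Each returns a list of dicts, best first, with "confidence" (0 to 1); they miss things now and then, are a little off and sometimes report something else, mostly with a low value. They report only what shows in the picture. A call takes as long as a camera call. They do not tell look-alikes from the thing itself.
- env.regions_of(camera, target): "region" (420x560 bool, what is visible of it) and "rect" ([left, top, right, bottom] in pixels, round what is visible of it).
- env.landmark_of(camera, target): "uv" ([column, row] in pixels: a listed point, or the origin of a listed thing).
The state is a dict: "time_s": time; "joint_positions": joint angles; "joint_vel": joint speeds; "joint_efforts": joint torques, N m; "eef_pos": TCP position; "ee_rot": TCP orientation; "wrist_force": force on the tool from outside, world axes, zero at the start; "ft_torque": the same for the moment, N m; "opening": finger opening in m.
Only numpy, scipy, OpenCV 4.12 (cv2) and the standard library are available. Lean on these libraries where they do the work, as an engineer would, in place of code of your own. Each camera call takes 0.05 s, during which the arm holds its last target. There are 200 camera calls.

TASK

Check the bore of the metal block on the blue fixture with the double-ended plug gauge lying in the wooden cradle. First slide the green go end in until its green collar meets the block, draw it out again, then put the red no-go end squarely into the mouth of the same bore and push with about 1 kg (10 N) for a second, so that it is seen to stop at the step and go no deeper. Feel your way in and never force the gauge (keep under 2.5 kg, 25 N), then lay it gently back in its cradle, and leave the things around alone.

Things in the scene. Friction and masses are not known exactly. Their poses are not given: they have to be found in the camera images.
- gauge_mid (a point): plug gauge (loose, steel, about 0.3 kg, 130 mm long): middle of its handle, on its axis. Own y runs along it, +y toward the go end; z up as it lies. The dark hexagonal handle, 80 mm long, 28 mm across flats, is centred here and lies with two flats upright: grip across them (along x). It ends in 4 mm collars of 30 mm diameter (green at +y, red at -y) with outer faces at y = +44 and -44 mm
- go_tip (a point): centre of the end face of the go plug (green collar), at y = +72 mm of gauge_mid, same axes. The plug is 20 mm in diameter and 28 mm long beyond the collar, with a 0.6 mm chamfer at its tip
- nogo_tip (a point): centre of the end face of the no-go plug (red collar), at y = -58 mm of gauge_mid, same axes. The plug is 24 mm in diameter and 14 mm long beyond the collar
- gauge: the whole plug gauge; origin and axes as for gauge_mid
- fixture: fixture screwed to the bench, with the metal block clamped on it: base 120 x 64 x 10 mm, blue pedestal 100 x 36 mm up to 40 mm high, clamp screws at x = -43 and +43 mm up to 54 mm high. Origin at the centre of its underside, on the bench; axes as for fixture_mid
- fixture_mid (a point): fixture's middle at the height of the bore's axis, 70 mm above the bench; y along the level through bore, x level across it, z up. The bright block (50 mm in x, 32 in y, from 40 to 100 mm above the bench) has end faces at y = -16 and +16 mm. It is clamped immovably, true in y and z, but up to 9 mm off either way along x: that is not measured, so feel or look for it
- bore_left (a point): point on the fixture's middle plane in the block's +y face (y = +16 mm of fixture_mid, same axes); the true bore is up to 9 mm aside in x. The bore, alike from both ends: a counterbore 27 mm in diameter, 5 mm deep, that both plugs enter, then a flat step and the bore proper of 21.5 mm. The go plug passes until its collar meets the face (tip 12 mm beyond fixture_mid)
- bore_right (a point): the same for the block's -y face (y = -16 mm of fixture_mid). The no-go plug stops at the step, 5 mm inside the face, its tip 11 mm from fixture_mid. Either end may be offered from either side: go from one side and no-go from the other needs no turning round
- cradle_mid (a point): where the gauge's middle belongs in the wooden cradle, 50 mm above the bench; y along the lying gauge. Cradle fixed to the bench: foot 60 x 100 x 8 mm, two upright V saddles of 120 degrees, each 10 mm thick, at y = -31 and +31 mm, 52 mm wide over their side lips, which rise to the gauge's axis height; 52 mm between the saddles is free for fingers
- brass_padlock: brass padlock, loose bystander lying on the bench, to be left alone (origin at the centre of its underside)
- hex_nut: steel hex nut, loose bystander lying on the bench, to be left alone (origin at the centre of its underside)
- spanner: steel spanner, loose bystander lying on the bench, to be left alone (origin at the centre of its underside)
- g_clamp: green G-clamp, loose bystander lying on the bench, to be left alone (origin at the centre of its underside)
- tile_offcut: red-brown tile offcut, loose bystander lying on the bench, to be left alone (origin at the centre of its underside)
- sanding_block: brown sanding block, loose bystander lying on the bench, to be left alone (origin at the centre of its underside)
- cradle: the cradle as a whole; origin on the bench 50 mm below cradle_mid, same axes
Not all that is in view belongs to the job. Of the things that look like the cradle, the larger one is meant.

How it is judged:
On the way, in this order (a step that is already met when the one before it is completed fails the run):
1. the go end is fully home in the bore: go tip 10 to 16 mm past the middle of the block, gauge in line with the bore (x of go_tip in the frame of fixture_mid between -0.013 and 0.013 m and z of go_tip in the frame of fixture_mid between -0.004 and 0.004 m and x of gauge_mid in the frame of fixture_mid between -0.013 and 0.013 m and z of gauge_mid in the frame of fixture_mid between -0.004 and 0.004 m and angle between the y axis of gauge_mid and the y axis of fixture_mid, either way round below 0.1 rad and ((y of go_tip in the frame of fixture_mid between 0.01 and 0.016 m and y of nogo_tip in the frame of fixture_mid below -0.08 m) or (y of go_tip in the frame of fixture_mid between -0.016 and -0.01 m and y of nogo_tip in the frame of fixture_mid above 0.08 m))), for 0.2 s.
2. the no-go end is in the counterbore, its tip 9 to 13.5 mm from the middle of the block, and pushed against the block with more than 4 N for 0.4 s (x of nogo_tip in the frame of fixture_mid between -0.013 and 0.013 m and z of nogo_tip in the frame of fixture_mid between -0.004 and 0.004 m and x of gauge_mid in the frame of fixture_mid between -0.013 and 0.013 m and z of gauge_mid in the frame of fixture_mid between -0.004 and 0.004 m and angle between the y axis of gauge_mid and the y axis of fixture_mid, either way round below 0.12 rad and contact force between gauge and fixture above 4 N and ((y of nogo_tip in the frame of fixture_mid between 0.009 and 0.0135 m and y of go_tip in the frame of fixture_mid above 0.08 m) or (y of nogo_tip in the frame of fixture_mid between -0.0135 and -0.009 m and y of go_tip in the frame of fixture_mid below -0.08 m))), for 0.4 s.
At the end, for the whole second after the job is handed in: the gauge lies at rest in its cradle, its middle within 13 mm of cradle_mid and its axis within 0.15 rad of the cradle's (either way round) (distance between gauge_mid and cradle_mid below 0.013 m and angle between the y axis of gauge_mid and the y axis of cradle_mid, either way round below 0.15 rad and linear speed of gauge below 0.02 m/s); the robot touches nothing.
It fails at once if the gauge is forced: more than 30 N between gauge and fixture or block (contact force between gauge and fixture above 30 N).
It fails at once if the gauge is dropped: its middle is below 35 mm above the bench (height (world z) of gauge_mid below 0.035 m).
It fails at once if the gauge is let fall or banged into its cradle: more than 80 N between them (contact force between gauge and cradle above 80 N).
It fails at once if a bystander is moved more than 30 mm (distance of any of brass_padlock, hex_nut, spanner, g_clamp, tile_offcut, sanding_block from where it was at the start of the episode above 0.03 m).
It also fails if it takes over 72 s, if anything falls off the work surface, if the arm or the gripper's body presses on something with over 40 N, if the wrist force passes 120 N, or if a joint passes its speed limit or range.

## Working session

There is one attempt and no reset: what is moved stays moved. The work goes in short steps, Python scripts to look and compute and a tool call to move; the robot and the scene stay as the last step left them, time stands still between calls to the robot, and variables do not carry over. Pictures are saved under pics/ and viewed, about 8 in all and at most 12, crops included, and the job is handed in when it is done.

Besides the shell and the picture viewer there is one more tool, called after "Call:" as name(argument=value, ...), one argument or row to a line, values as JSON. arm_command: Moves the arm, as the interface text tells. Its arguments: {"type":"object","properties":{"plan":{"type":"array"},"force":{"type":"number"}},"required":["plan"]}

```bash
mkdir -p pics
cat > h.py <<'E'
import numpy as np, cv2
from cell import env
from scipy.spatial.transform import Rotation as R
def cam(n): return env.get_image(n)
def Rc(im):
    o=np.array(im["orientation"]); return R.from_quat(o).as_matrix() if o.size==4 else o.reshape(3,3)
def cloud(im):
    z=im["z_map"]; v,u=np.mgrid[:z.shape[0],:z.shape[1]]
    p=np.stack([(u-im["cx"])/im["fx"]*z,(v-im["cy"])/im["fy"]*z,z],-1)
    return p@Rc(im).T+np.array(im["origin"])
def ray(im,uv,h):
    d=Rc(im)@np.array([(uv[0]-im["cx"])/im["fx"],(uv[1]-im["cy"])/im["fy"],1]); o=np.array(im["origin"])
    return o+d*(h-o[2])/d[2]
def save(im,name,crop=None,s=1):
    a=im["img"][...,::-1]
    if crop: a=a[crop[1]:crop[3],crop[0]:crop[2]]
    cv2.imwrite("pics/"+name,cv2.resize(a,None,fx=s,fy=s,interpolation=cv2.INTER_CUBIC))
E
python3 - <<'E'
from h import *
H=dict(gauge_mid=.05,go_tip=.05,nogo_tip=.05,fixture_mid=.07,bore_left=.07,bore_right=.07,cradle_mid=.05,fixture=0,cradle=0)
ims=[]
for n in ["top","scene"]:
    im=cam(n); ims.append(im["img"][...,::-1]); save(im,n+"0.png",s=1.4); print(n,im["origin"],im["fx"])
    for k,h in H.items():
        for d in env.landmark_of(n,k)[:3]: print(k,np.round(d["uv"],1),round(d["confidence"],2),ray(im,d["uv"],h).round(4))
s=env.get_state();print(s["eef_pos"],s["ee_rot"],s["wrist_force"],s["opening"],s["time_s"])
E
```

```text
top [ 0.35870728 -0.15935231  1.19305693] 408.0781147714301
gauge_mid [306.3 245.5] 0.64 [ 0.4412 -0.2212  0.05  ]
go_tip [278.7 241.9] 0.82 [ 0.4496 -0.1437  0.05  ]
nogo_tip [319.5 243.8] 0.78 [ 0.4468 -0.2581  0.05  ]
nogo_tip [144.5 193.4] 0.31 [0.5793 0.2414 0.05  ]
fixture_mid [288.4 186.4] 0.82 [ 0.6047 -0.1674  0.07  ]
fixture_mid [299.9 240.3] 0.47 [ 0.4537 -0.2023  0.07  ]
bore_left [282.1 186. ] 0.87 [ 0.6055 -0.1497  0.07  ]
bore_left [302.2 240. ] 0.27 [ 0.4547 -0.2086  0.07  ]
bore_right [292.2 189. ] 0.65 [ 0.5975 -0.1782  0.07  ]
cradle_mid [302.8 243.9] 0.77 [ 0.4455 -0.2113  0.05  ]
cradle_mid [247.1 238.9] 0.55 [ 0.4561 -0.0549  0.05  ]
fixture [285.9 192.2] 0.92 [ 0.6022 -0.1608  0.    ]
cradle [250.7 240.7] 0.67 [ 0.4553 -0.061   0.    ]
cradle [303.1 243.5] 0.54 [ 0.4505 -0.2144  0.    ]
scene [-0.33954988 -0.98320291  1.16723996] 479.6084117083236
gauge_mid [272.5 223.7] 0.65 [ 0.4514 -0.2103  0.05  ]
gauge_mid [292.9 188.4] 0.55 [ 0.6278 -0.1427  0.05  ]
gauge_mid [284.9 234.8] 0.54 [ 0.4421 -0.2738  0.05  ]
go_tip [258.7 214. ] 0.57 [ 0.4533 -0.145   0.05  ]
nogo_tip [284.4 233.7] 0.65 [ 0.4445 -0.2694  0.05  ]
fixture_mid [291.8 192. ] 0.89 [ 0.5939 -0.1675  0.07  ]
fixture_mid [285.  233.6] 0.53 [ 0.4321 -0.2833  0.07  ]
fixture_mid [295.5 193.5] 0.3 [ 0.5967 -0.182   0.07  ]
bore_left [290.1 188. ] 0.53 [ 0.6055 -0.1491  0.07  ]
bore_right [293.2 190.8] 0.7 [ 0.6018 -0.1669  0.07  ]
cradle_mid [270.8 224.2] 0.89 [ 0.446  -0.2078  0.05  ]
cradle_mid [241.5 205.4] 0.8 [ 0.4436 -0.0722  0.05  ]
cradle_mid [217.1 156.4] 0.56 [0.5708 0.1954 0.05  ]
fixture [294.6 205.1] 0.72 [ 0.6077 -0.1697  0.    ]
cradle [275.6 234.8] 0.82 [ 0.456  -0.2192  0.    ]
cradle [242.7 209.4] 0.5 [ 0.4671 -0.0494  0.    ]
[ 0.24085737 -0.63058281  0.23135314] [9.83412011e-01 1.81385820e-01 1.56278773e-05 3.69507708e-05] [-0.05333409 -0.36805811 -0.20684509] 0.08557436862634228 1.0
```

View pics/top0.png

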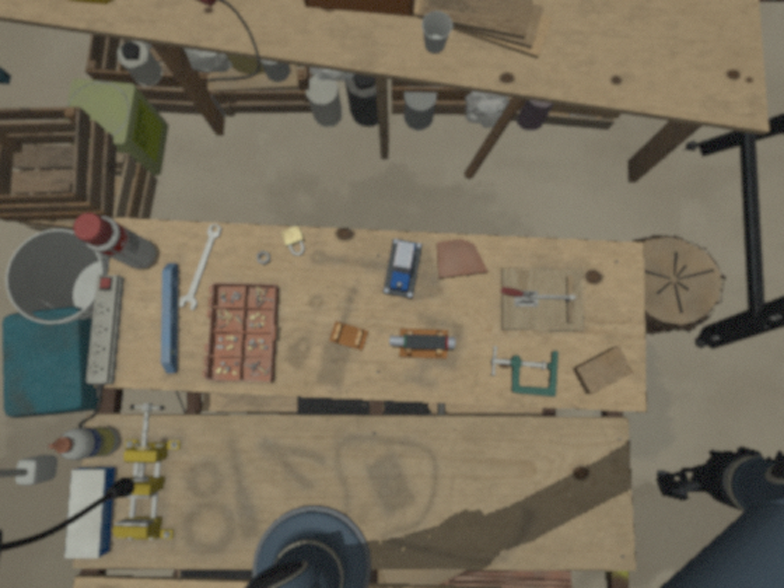

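View pics/scene0.png

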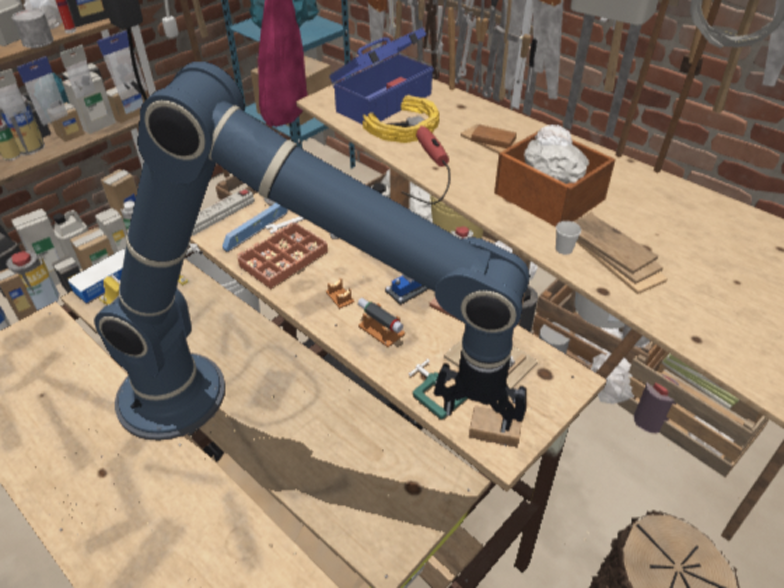

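Picture 1 (top) and picture 2 (scene), pixel positions in the viewed 1.4x images:
- **Gauge and larger cradle:** top (423,342), scene (382,325). Green end is toward +y (left), red toward −y.
- **Smaller cradle look-alike:** empty, top (349,335), scene (340,292).
- **Fixture:** top (403,268), bore roughly along world y.

I'll move above the gauge and confirm with the wrist camera.

Call:
arm_command(
  plan=[
    [[-1,3.46,-3.17,-0.6,0,0,0],[-1,3.46,-3.17,-0.6,0,0,0],[-1,3.46,-3.17,-0.6,0,0,0],[-1,3.46,-3.17,-0.6,0,0,0],[-1,3.46,-3.17,-0.6,0,0,0],[-1,3.46,-3.17,-0.6,0,0,0],[-1,3.46,-3.17,-0.6,0,0,0],[-1,3.46,-3.17,-0.6,0,0,0],[-1,3.46,-3.17,-0.6,0,0,0],[-1,3.46,-3.17,-0.6,0,0,0],[-1,0,0,0,0,0,-0.133],[-1,0,0,0,0,0,-0.133],[-1,0,0,0,0,0,-0.133],[-1,0,0,0,0,0,-0.133],[-1,0,0,0,0,0,-0.133],[-1,0,0,0,0,0,-0.133],[-1,0,0,0,0,0,-0.133],[-1,0,0,0,0,0,-0.133],[-1,0,0,0,0,0,-0.133],[-1,0,0,0,0,0,0]],
  ],
)

```text
time_s: 3.0
eef_pos: [0.451, -0.211, 0.2915]
ee_rot: [0.71, 0.704, 0.0, 0.0]
wrist_force: [0.5, -0.1, 0.7]
opening: 0.085
```

```bash
cat >> h.py <<'E'
H=dict(gauge_mid=.05,go_tip=.05,nogo_tip=.05,fixture_mid=.07,bore_left=.07,bore_right=.07,cradle_mid=.05,fixture=0,cradle=0)
def st():
    s=env.get_state(); M=R.from_quat(s["ee_rot"]).as_matrix()
    print("t",round(s["time_s"],2),"pos",np.round(s["eef_pos"],4),"\nM",M.round(3).tolist(),"F",np.round(s["wrist_force"],2),"T",np.round(s["ft_torque"],2),"open",round(s["opening"],4)); return s,M
def lm(n,im,ks=H):
    for k in ks:
        for d in env.landmark_of(n,k)[:2]: print(k,np.round(d["uv"],1),round(d["confidence"],2),ray(im,d["uv"],H[k]).round(4))
E
python3 - <<'E'
from h import *
st(); im=cam("wrist"); print(im["origin"],Rc(im).round(3).tolist(),im["fx"]); lm("wrist",im); save(im,"w1.png",s=1.4); np.save("w1.npy",cloud(im))
E
```

```text
t 3.0 pos [ 0.451  -0.211   0.2915] 
M [[0.009, 1.0, 0.0], [1.0, -0.009, -0.0], [-0.0, 0.0, -1.0]] F [ 0.55 -0.09  0.66] T [-0.02  0.01 -0.  ] open 0.085
[ 0.45057378 -0.13990246  0.43420079] [[1.0, -0.009, -0.002], [-0.009, -0.96, -0.28], [0.001, 0.28, -0.96]] 366.02248903072746
gauge_mid [268.9 179.6] 0.75 [ 0.4456 -0.2129  0.05  ]
gauge_mid [231.7 320.9] 0.28 [ 0.399  -0.3834  0.05  ]
go_tip [269.  110.8] 0.88 [ 0.4465 -0.1425  0.05  ]
nogo_tip [269.5 231.8] 0.72 [ 0.4455 -0.2715  0.05  ]
nogo_tip [268.2 178.2] 0.53 [ 0.4448 -0.2113  0.05  ]
fixture_mid [268.9 170.3] 0.65 [ 0.4459 -0.1996  0.07  ]
fixture_mid [430.8 135.1] 0.61 [ 0.6042 -0.1666  0.07  ]
bore_left [438.5 118.6] 0.92 [ 0.6098 -0.1511  0.07  ]
bore_right [422.9 150.8] 0.78 [ 0.5981 -0.1817  0.07  ]
bore_right [269.4 178.8] 0.41 [ 0.4463 -0.2082  0.07  ]
cradle_mid [279.4  17.7] 0.94 [ 0.4574 -0.058   0.05  ]
cradle_mid [270.  178.2] 0.87 [ 0.4467 -0.2114  0.05  ]
fixture [402.2 128.2] 0.85 [ 0.5997 -0.1636  0.    ]
cradle [268.1 165.3] 0.66 [ 0.4442 -0.2051  0.    ]
cradle [277.3  26.9] 0.56 [ 0.456  -0.0562  0.    ]
```

View pics/w1.png

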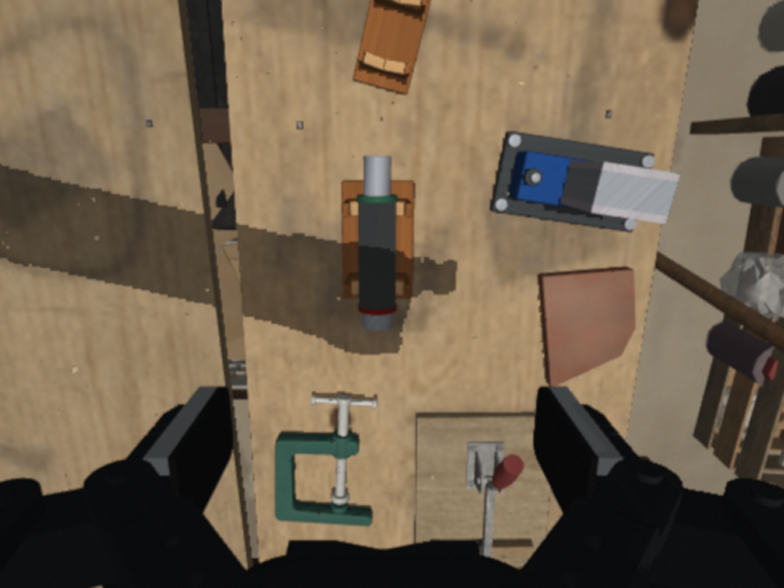

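Picture 3 (wrist): the gauge lies in the larger cradle, at about (377,240) in the view, green end up and red end down. The smaller empty cradle is at (390,40). The fixture with its bright block is at (580,185), turned about 9°. The larger cradle holding the gauge is the one meant, and this close view confirms it. Next I'll measure the details from the depth cloud.

```bash
cat >> h.py <<'E'
def rect(P,lo,hi,x,y):
    m=(P[...,2]>lo)&(P[...,2]<hi)&(P[...,0]>x[0])&(P[...,0]<x[1])&(P[...,1]>y[0])&(P[...,1]<y[1]); q=P[m]
    r=cv2.minAreaRect((q[:,:2]*1000).astype(np.float32)); print("n",len(q),"c",np.round(r[0],1),"size",np.round(r[1],1),"ang",round(r[2],2),"z",np.median(q[:,2]).round(4)); return q,m
E
python3 - <<'E'
from h import *
P=np.load("w1.npy")
for lo,hi in [(.095,.106),(.036,.045),(.006,.014)]: rect(P,lo,hi,(.5,.72),(-.24,-.09))
rect(P,.055,.075,(.4,.49),(-.3,-.12))
rect(P,.004,.012,(.4,.49),(-.3,-.12))
q,m=rect(P,.04,.075,(.4,.49),(-.3,-.12))
for a in np.arange(-.285,-.13,.01):
    s=q[abs(q[:,1]-a)<.005]
    if len(s): print(a.round(3),s[:,0].min().round(4),s[:,0].max().round(4),s[:,2].max().round(4))
E
```

```text
n 2110 c [ 612.  -167.2] size [32.  51.4] ang 80.9 z 0.1003
n 1102 c [ 579.2 -162.1] size [36.  50.7] ang 81.11 z 0.0402
n 2665 c [ 604.1 -185.7] size [102.9 127.5] ang 81.11 z 0.0103
n 2960 c [ 446.3 -208.4] size [129.8  28.1] ang 88.7 z 0.0615
n 1515 c [ 446.  -212.6] size [99.8 60.1] ang 89.31 z 0.0082
n 3520 c [ 446.2 -208.4] size [129.8  51.8] ang 88.97 z 0.0607
-0.275 0.434 0.4571 0.0628
-0.265 0.4339 0.4572 0.0635
-0.255 0.4309 0.4605 0.0677
-0.245 0.4201 0.4714 0.0669
-0.235 0.4198 0.4716 0.0676
-0.225 0.4318 0.4593 0.0669
-0.215 0.4321 0.4593 0.0673
-0.205 0.4323 0.4593 0.0681
-0.195 0.4325 0.4593 0.0673
-0.185 0.421 0.4721 0.0672
-0.175 0.4209 0.4721 0.067
-0.165 0.4369 0.4566 0.0619
-0.155 0.4372 0.4566 0.0626
-0.145 0.4374 0.4566 0.062
```

Call:
arm_command(
  plan=[
    [[-1,-0.44,-0.48,4.0,0,0,0],[-1,0,0,4.5,0,0,0],[-1,0,0,4.5,0,0,0],[-1,0,0,4.5,0,0,0],[-1,0,0,4.5,0,0,0],[-1,0,0,2.0,0,0,0],[-1,0,0,2.0,0,0,0],[-1,0,0,0,0,0,0],[-0.1,0,0,0,0,0,0],[0.2,0,0,0,0,0,0],[0.3,0,0,0,0,0,0],[0.4,0,0,0,0,0,0],[1,0,0,0,0,0,0],[1,0,0,0,0,0,0],[1,0,0,0,0,0,0],[1,0,0,0,0,0,0]],
  ],
  force=60,
)

```text
time_s: 5.1
eef_pos: [0.4466, -0.2157, 0.0325]
ee_rot: [0.71, 0.704, 0.0, 0.001]
wrist_force: [-0.9, 0.7, 5.6]
opening: 0.0269
```

Run:
```python
from h import *
st()
```

```text
t 5.1 pos [ 0.4466 -0.2157  0.0325] 
M [[0.009, 1.0, 0.001], [1.0, -0.009, -0.001], [-0.001, 0.001, -1.0]] F [-0.92  0.68  5.64] T [ 0.09  0.27 -0.03] open 0.0269
```

Call:
arm_command(
  plan=[
    [[1,0,0,-0.5,0,0,0],[1,0,0,-1,0,0,0],[1,0,0,-2,0,0,0],[1,0,0,-4,0,0,0],[1,0,0,-4,0,0,0],[1,-1.5,2.9,-3.5,0,0,0],[1,-1.5,2.9,-3.5,0,0,0],[1,-1.5,2.9,-3.5,0,0,0],[1,-1.5,2.9,-3.5,0,0,0],[1,-1.6,2.9,0,0,0,0],[1,0,0,0,0,0,0.05],[1,0,0,0,0,0,0.05],[1,0,0,0,0,0,0.05],[1,0,0,0,0,0,0],[1,0,0,0,0,0,0]],
  ],
)

```text
time_s: 6.6
eef_pos: [0.59, -0.2924, 0.2864]
ee_rot: [0.761, 0.649, -0.0, -0.0]
wrist_force: [-0.9, -0.1, -2.1]
opening: 0.0268
```

Run:
```python
from h import *
s,M=st(); im=cam("wrist"); P=cloud(im); save(im,"w2.png",s=1.4); print(im["origin"])
rect(P,.095,.106,(.5,.72),(-.24,-.09))
rect(P,.006,.014,(.5,.72),(-.24,-.09))
# gauge in tool frame
Q=(P-s["eef_pos"])@M; m=(abs(Q[...,0])<.08)&(abs(Q[...,1])<.03)&(Q[...,2]>-.05)&(Q[...,2]<.02)
q=Q[m]
for a in np.arange(-.07,.08,.01):
    k=q[abs(q[:,0]-a)<.005]
    if len(k)>5: print(a.round(3),len(k),(k[:,1].min()*1e3).round(1),(k[:,1].max()*1e3).round(1),(k[:,2].min()*1e3).round(1))
print("ends",np.percentile(q[:,0],[0.1,99.9]))
lm("wrist",im,["bore_right","bore_left","go_tip","nogo_tip"])
```

```text
t 6.6 pos [ 0.59   -0.2924  0.2864] 
M [[0.157, 0.988, -0.001], [0.988, -0.157, 0.0], [0.0, -0.001, -1.0]] F [-0.86 -0.05 -2.15] T [-0.04 -0.02 -0.  ] open 0.0268
[ 0.60032372 -0.22223859  0.42914228]
n 2615 c [ 612.1 -167.5] size [31.9 50. ] ang 81.06 z 0.1003
n 2515 c [ 604.7 -184.2] size [ 99.3 127.6] ang 80.94 z 0.0103
-0.03 743 -14.9 13.2 -34.3
-0.02 1701 -14.9 13.1 -35.0
-0.01 2151 -16.5 15.0 -49.9
0.0 2606 -16.3 14.6 -47.3
0.01 6261 -30.0 30.0 -50.0
0.02 2217 -14.8 13.3 -35.0
0.03 2361 -14.8 13.3 -34.9
0.04 2998 -15.6 14.1 -35.4
0.05 1784 -13.9 13.3 -33.2
0.06 1893 -10.8 9.3 -29.4
0.07 1580 -10.6 9.4 -29.5
ends [-0.03062126  0.07268775]
bore_right [265.9  66.4] 0.81 [ 0.5994 -0.1849  0.07  ]
bore_left [267.9  22.4] 0.82 [ 0.607  -0.1494  0.07  ]
bore_left [267.4  38. ] 0.35 [ 0.6046 -0.1618  0.07  ]
go_tip [142.8 289.1] 0.75 [ 0.4212 -0.3954  0.05  ]
go_tip [275.7 101.3] 0.7 [ 0.6037 -0.2161  0.05  ]
nogo_tip [265.7  52.8] 0.71 [ 0.6011 -0.1709  0.05  ]
```

View pics/w2.png

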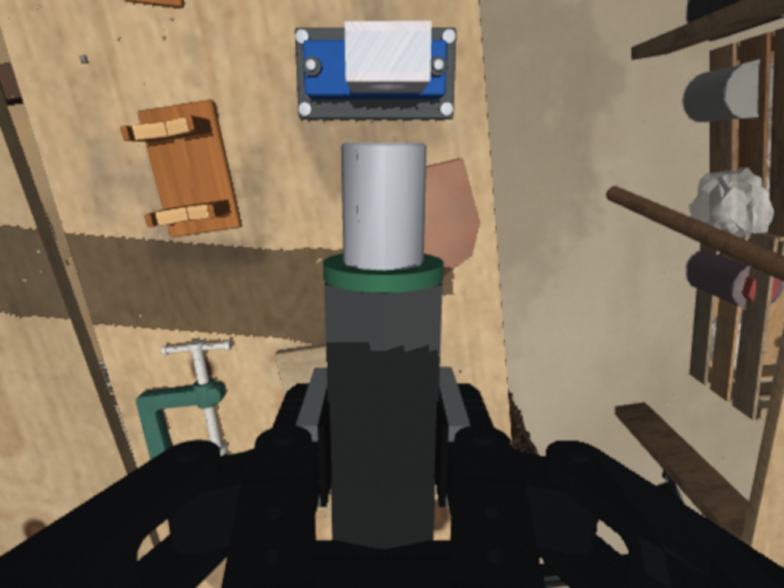

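Picture 4 (wrist): the gauge is held square in the jaws, with the go plug at (384,205) in line with the block at (388,55). The tile at (450,215) lies flat below the gauge. The line needs about 2.7 mm in tool y. I'll descend to bore height.

Call:
arm_command(
  plan=[
    [[1,0,0.27,4,0,0,0],[1,0,0,4.5,0,0,0],[1,0,0,4.5,0,0,0],[1,0,0,4.5,0,0,0],[1,0,0,4,0,0,0],[1,0,0,2,0,0,0],[1,0,0,0,0,0,0],[1,0,0,0,0,0,0],[1,0,0,0,0,0,0]],
  ],
)

```text
time_s: 7.75
eef_pos: [0.5948, -0.2937, 0.0536]
ee_rot: [0.761, 0.649, 0.001, 0.002]
wrist_force: [0.6, -0.9, -2.3]
opening: 0.0267
```

Run:
```python
from h import *
s,M=st(); im=cam("scene"); P=cloud(im); 
lm("scene",im,["bore_right","go_tip","nogo_tip"])
save(im,"s1.png",(220,130,380,250),5)
# depth-derived gauge heights
Q=(P-s["eef_pos"])@M; m=(abs(Q[...,0]-.02)<.06)&(abs(Q[...,1])<.02)&(Q[...,2]>-.05)&(Q[...,2]<.02); print(m.sum())
```

```text
t 7.75 pos [ 0.5948 -0.2937  0.0536] 
M [[0.158, 0.987, 0.004], [0.987, -0.158, -0.002], [-0.001, 0.004, -1.0]] F [ 0.58 -0.86 -2.26] T [0.03 0.01 0.03] open 0.0267
bore_right [295.6 192.1] 0.74 [ 0.6023 -0.1775  0.07  ]
nogo_tip [331.2 216.5] 0.51 [ 0.6078 -0.3309  0.05  ]
151
```

View pics/s1.png

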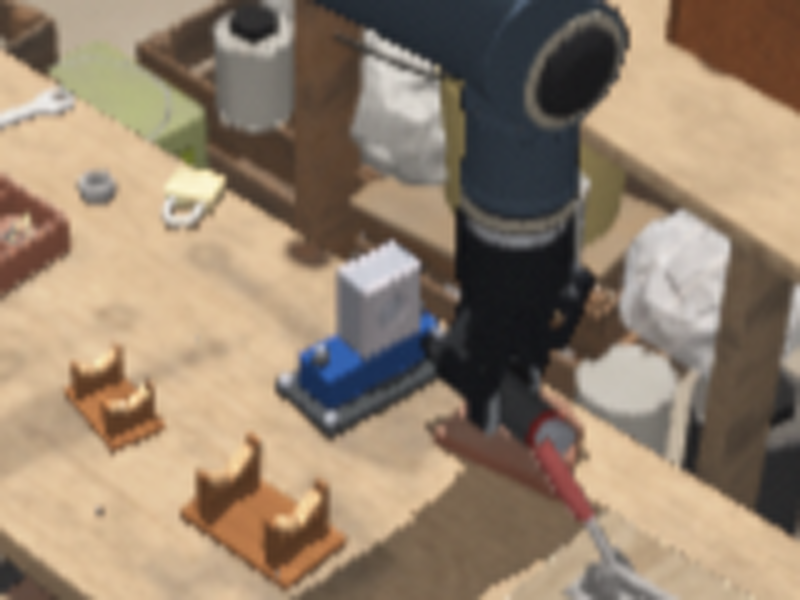

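Picture 5 (scene crop): the gauge is held with its red end at (555,432), pointing at the block at (380,300). Nothing is touched. The cradle is empty at (265,510). I'll trim 2.4 mm sideways and 2.3 mm down.

Call:
arm_command(
  plan=[
    [[1,1.0,-0.24,0.23,0,0,0],[1,1.0,0,0,0,0,0],[1,0,0,0,0,0,0],[1,0,0,0,0,0,0]],
  ],
)

```text
time_s: 8.35
eef_pos: [0.5943, -0.272, 0.0492]
ee_rot: [0.76, 0.649, 0.0, 0.0]
wrist_force: [-1.1, 0.1, -4.5]
opening: 0.0271
```

```bash
cat >> h.py <<'E'
B=np.array([.6126,-.1676,.0513])
def rel(B=B):
    s=env.get_state(); M=R.from_quat(s["ee_rot"]).as_matrix(); a=np.deg2rad(81.0)
    ey=np.array([np.cos(a),np.sin(a),0]); ex=np.array([np.sin(a),-np.cos(a),0]); d=(np.array(s["eef_pos"])-B)
    F=np.array(s["wrist_force"]); 
    print("t",round(s["time_s"],2),"rel mm x,y,z",np.round([d@ex*1e3,d@ey*1e3,d[2]*1e3],2),"F x,y,z",np.round([F@ex,F@ey,F[2]],2),"T",np.round(s["ft_torque"],2),"yaw err",np.round(np.arcsin(M[:,0]@ex),4),"pitch",np.round(M[2,0],4),"open",round(s["opening"],4))
E
python3 -c "
from h import *
rel()
im=cam('wrist');P=cloud(im);rect(P,.095,.106,(.5,.72),(-.24,-.09))
lm('wrist',im,['bore_right'])"
```

```text
t 8.35 rel mm x,y,z [  -1.74 -105.95   -2.15] F x,y,z [-1.14 -0.12 -4.46] T [0.03 0.05 0.01] yaw err 0.0001 pitch 0.0001 open 0.0271
n 5410 c [ 609.7 -181.1] size [ 4.6 50.3] ang 80.93 z 0.1
bore_right [250.7  40.2] 0.97 [ 0.6008 -0.1811  0.07  ]
```

Call:
arm_command(
  plan=[
    [[1,0,0,0,0,0,0],[1,0,0,0,0,0,0],[1,0,0,0,0,0,0]],
  ],
)

```text
time_s: 8.75
eef_pos: [0.5939, -0.2733, 0.049]
ee_rot: [0.761, 0.649, -0.0, 0.0]
wrist_force: [0.3, 0.3, -3.3]
opening: 0.0272
```

```bash
python3 -c "
from h import *
rel()
cam('wrist');rel();cam('wrist');rel();cam('wrist');rel()"
```

```text
t 8.75 rel mm x,y,z [  -1.97 -107.3    -2.3 ] F x,y,z [ 0.22  0.29 -3.26] T [ 0.02 -0.03  0.01] yaw err 0.0024 pitch -0.0001 open 0.0272
t 8.8 rel mm x,y,z [  -1.98 -107.23   -2.3 ] F x,y,z [ 0.51  0.32 -2.7 ] T [-0.02 -0.03 -0.01] yaw err 0.0023 pitch -0.0001 open 0.0271
t 8.85 rel mm x,y,z [  -1.95 -107.18   -2.29] F x,y,z [ 0.48  0.87 -3.52] T [ 0.    0.03 -0.04] yaw err 0.0022 pitch -0.0 open 0.0268
t 8.9 rel mm x,y,z [  -1.93 -107.12   -2.27] F x,y,z [-0.86  0.47 -3.09] T [-0.03  0.02  0.01] yaw err 0.0021 pitch -0.0 open 0.027
```

Call:
arm_command(
  plan=[
    [[1,0.3,0.1,-0.11,0,0,0],[1,0.3,0.1,-0.11,0,0,0],[1,0.3,0,0,0,0,0],[1,0.3,0,0,0,0,0],[1,0,0,0,0,0,0],[1,0,0,0,0,0,0],[1,0,0,0,0,0,0],[1,0,0,0,0,0,0]],
  ],
)

```text
time_s: 9.7
eef_pos: [0.5977, -0.2617, 0.0512]
ee_rot: [0.761, 0.649, -0.0, 0.0]
wrist_force: [0.1, -0.5, -3.6]
opening: 0.027
```

```bash
python3 -c "
from h import *
rel()"
```

```text
t 9.7 rel mm x,y,z [ 2.000e-02 -9.528e+01 -1.100e-01] F x,y,z [ 0.15 -0.44 -3.61] T [ 0.   -0.03  0.  ] yaw err 0.0023 pitch -0.0002 open 0.027
```

Call:
arm_command(
  plan=[
    [[1,0.2,0,0,0,0,0],[1,0.2,0,0,0,0,0],[1,0.15,0,0,0,0,0],[1,0.15,0,0,0,0,0],[1,0.1,0,0,0,0,0],[1,0.1,0,0,0,0,0],[1,0,0,0,0,0,0]],
  ],
)

```text
time_s: 10.4
eef_pos: [0.5993, -0.2523, 0.0513]
ee_rot: [0.761, 0.649, 0.0, 0.0]
wrist_force: [-0.0, -0.0, -4.0]
opening: 0.027
```

```bash
python3 -c "
from h import *
rel()"
```

```text
t 10.4 rel mm x,y,z [ 1.300e-01 -8.577e+01 -4.000e-02] F x,y,z [-0.03 -0.03 -3.95] T [0.04 0.01 0.01] yaw err 0.0017 pitch 0.0 open 0.027
```

Call:
arm_command(
  plan=[
    [[1,0.1,0,0,0,0,0],[1,0.1,0,0,0,0,0],[1,0.1,0,0,0,0,0],[1,0.05,0,0,0,0,0],[1,0,0,0,0,0,0]],
  ],
)

```text
time_s: 10.9
eef_pos: [0.5998, -0.249, 0.0513]
ee_rot: [0.761, 0.649, 0.0, 0.0]
wrist_force: [-0.1, -0.2, -3.0]
opening: 0.0269
```

```bash
python3 -c "
from h import *
rel()"
```

```text
t 10.9 rel mm x,y,z [ 1.300e-01 -8.241e+01 -1.000e-02] F x,y,z [-0.08 -0.22 -3.02] T [0.05 0.03 0.03] yaw err 0.0018 pitch -0.0 open 0.0269
```

Nothing is felt yet and the tip is close to the step. I'll creep on.

Call:
arm_command(
  plan=[
    [[1,0.1,0,0,0,0,0],[1,0.1,0,0,0,0,0],[1,0.1,0,0,0,0,0],[1,0,0,0,0,0,0]],
  ],
)

```text
time_s: 11.3
eef_pos: [0.6004, -0.2459, 0.0513]
ee_rot: [0.761, 0.649, 0.0, 0.0]
wrist_force: [-0.5, -0.8, -2.4]
opening: 0.0265
```

```bash
python3 -c "
from h import *
rel()"
```

```text
t 11.3 rel mm x,y,z [ 1.800e-01 -7.926e+01 -2.000e-02] F x,y,z [-0.35 -0.85 -2.45] T [0.01 0.08 0.  ] yaw err 0.0017 pitch 0.0001 open 0.0265
```

Call:
arm_command(
  plan=[
    [[1,0.15,0,0,0,0,0],[1,0.15,0,0,0,0,0],[1,0.15,0,0,0,0,0],[1,0.15,0,0,0,0,0],[1,0,0,0,0,0,0]],
  ],
)

```text
time_s: 11.8
eef_pos: [0.6014, -0.2397, 0.0513]
ee_rot: [0.761, 0.649, 0.0, -0.0]
wrist_force: [0.6, 0.5, -1.6]
opening: 0.027
```

```bash
python3 -c "
from h import *
rel()"
```

```text
t 11.8 rel mm x,y,z [ 2.100e-01 -7.299e+01  1.000e-02] F x,y,z [ 0.56  0.6  -1.58] T [ 0.13 -0.07 -0.02] yaw err 0.0015 pitch 0.0003 open 0.027
```

Call:
arm_command(
  plan=[
    [[1,0.15,0,-0.02,0,0,0],[1,0.15,0,-0.02,0,0,0],[1,0.15,0,0,0,0,0],[1,0.15,0,0,0,0,0],[1,0.15,0,0,0,0,0],[1,0.15,0,0,0,0,0],[1,0.1,0,0,0,0,0],[1,0,0,0,0,0,0]],
  ],
)

```text
time_s: 12.6
eef_pos: [0.6029, -0.2301, 0.0516]
ee_rot: [0.761, 0.649, 0.0, 0.0]
wrist_force: [0.6, -0.8, -3.3]
opening: 0.0268
```

```bash
python3 -c "
from h import *
rel()"
```

```text
t 12.6 rel mm x,y,z [  0.15 -63.21   0.34] F x,y,z [ 0.7  -0.68 -3.3 ] T [-0.07  0.05 -0.02] yaw err 0.0016 pitch 0.0001 open 0.0268
```

Force free; about 2.5–3 mm to the collar. I'll creep to contact.

Call:
arm_command(
  plan=[
    [[1,0.08,0,0,0,0,0],[1,0.08,0,0,0,0,0],[1,0.06,0,0,0,0,0],[1,0.04,0,0,0,0,0],[1,0,0,0,0,0,0],[1,0,0,0,0,0,0]],
  ],
)

```text
time_s: 13.2
eef_pos: [0.6032, -0.2278, 0.0516]
ee_rot: [0.761, 0.649, -0.0, 0.0]
wrist_force: [0.6, 0.2, -3.1]
opening: 0.0271
```

```bash
python3 -c "
from h import *
rel()"
```

```text
t 13.2 rel mm x,y,z [  0.13 -60.93   0.33] F x,y,z [ 0.56  0.33 -3.05] T [-0.03 -0.02  0.04] yaw err 0.0019 pitch -0.0001 open 0.0271
```

Call:
arm_command(
  plan=[
    [[1,0.05,0,0,0,0,0],[1,0.05,0,0,0,0,0],[1,0,0,0,0,0,0]],
  ],
)

```text
time_s: 13.5
eef_pos: [0.6033, -0.2274, 0.0517]
ee_rot: [0.761, 0.649, -0.0, 0.0]
wrist_force: [0.8, -1.5, -3.2]
opening: 0.0272
```

```bash
python3 -c "
from h import *
rel()"
```

```text
t 13.5 rel mm x,y,z [  0.13 -60.48   0.37] F x,y,z [ 0.98 -1.38 -3.24] T [-0.28  0.02  0.05] yaw err 0.0022 pitch -0.0008 open 0.0272
```

Call:
arm_command(
  plan=[
    [[1,0.05,0,0,0,0,0],[1,0.05,0,0,0,0,0],[1,0,0,0,0,0,0],[1,0,0,0,0,0,0],[1,0,0,0,0,0,0]],
  ],
)

```text
time_s: 14.0
eef_pos: [0.6033, -0.2273, 0.0517]
ee_rot: [0.761, 0.648, -0.001, 0.001]
wrist_force: [-0.7, -5.1, -2.8]
opening: 0.0271
```

```bash
python3 -c "
from h import *
rel()"
```

```text
t 14.0 rel mm x,y,z [  0.11 -60.39   0.4 ] F x,y,z [ 0.14 -5.14 -2.83] T [-1.1   0.15  0.08] yaw err 0.0028 pitch -0.0017 open 0.0271
```

Go end is home: the collar is stopped with 5 N and there was no rise before that. I'll draw it out, lift over, and go to the far side.

Call:
arm_command(
  plan=[
    [[1,-0.2,0,0,0,0,0],[1,-0.3,0,0,0,0,0],[1,-0.5,0,0,0,0,0],[1,-1,0,0,0,0,0],[1,-1,0,0,0,0,0],[1,-1,0,0,0,0,0],[1,-1,0,0,0,0,0],[1,-1,0,0,0,0,0],[1,-0.5,0,0,0,0,0],[1,0,0,0,0,0,0],[1,0,0,0,0,0,0]],
  ],
)

```text
time_s: 15.1
eef_pos: [0.5933, -0.2896, 0.0516]
ee_rot: [0.761, 0.649, 0.0, -0.0]
wrist_force: [-0.7, 0.1, -3.8]
opening: 0.0268
```

```bash
python3 -c "
from h import *
rel()"
```

```text
t 15.1 rel mm x,y,z [ 3.0000e-02 -1.2349e+02  3.1000e-01] F x,y,z [-0.67 -0.04 -3.85] T [-0.02 -0.    0.04] yaw err 0.0017 pitch 0.0005 open 0.0268
```

Call:
arm_command(
  plan=[
    [[1,0,0,-2,0,0,0],[1,0,0,-4,0,0,0],[1,0,0,-4,0,0,0],[1,0,0,-1,0,0,0],[1,0,0,0,0,0,0],[1,3,0,0,0,0,0],[1,4.2,0,0,0,0,0],[1,4.2,0,0,0,0,0],[1,4.2,0,0,0,0,0],[1,4.2,0,0,0,0,0],[1,3,0,0,0,0,0],[1,1.2,0,0,0,0,0],[1,0,0,0,0,0,0],[1,0,0,0,0,0,0],[1,0,0,0,0,0,0]],
  ],
)

```text
time_s: 16.6
eef_pos: [0.6307, -0.056, 0.1608]
ee_rot: [0.762, 0.647, -0.001, 0.0]
wrist_force: [0.1, -0.2, -4.0]
opening: 0.0272
```

Run:
```python
from h import *
rel()
im=cam("wrist"); P=cloud(im); s=env.get_state(); M=R.from_quat(s["ee_rot"]).as_matrix(); Q=(P-s["eef_pos"])@M
# what stands below within the descent footprint
m=(abs(Q[...,0]-.02)<.08)&(abs(Q[...,1])<.06)&(Q[...,2]>.05); print("max height below",P[m][:,2].max())
```

```text
t 16.6 rel mm x,y,z [  0.4  113.03 109.51] F x,y,z [ 0.11 -0.21 -3.99] T [-0.02  0.02 -0.01] yaw err 0.0056 pitch -0.0018 open 0.0272
max height below 0.0029151026882843767
```

Call:
arm_command(
  plan=[
    [[1,0,-0.04,2,0,0,0],[1,0,0,4,0,0,0],[1,0,0,3,0,0,0],[1,0,0,1.4,0,0,0],[1,0,0,0.5,0,0,0],[1,-0.8,0,0,0,0,0],[1,-0.9,0,0,0,0,0],[1,-0.8,0,0,0,0,0],[1,0,0,0,0,0,0],[1,0,0,0,0,0,0],[1,0,0,0,0,0,0],[1,0,0,0,0,0,0]],
  ],
)

```text
time_s: 17.85
eef_pos: [0.627, -0.0769, 0.0528]
ee_rot: [0.761, 0.649, 0.0, -0.0]
wrist_force: [-0.1, 0.3, -2.9]
opening: 0.0272
```

Run:
```python
from h import *
rel();im=cam("wrist");rel(); save(im,"w3.png",s=1.4)
```

```text
t 17.85 rel mm x,y,z [2.000e-02 9.179e+01 1.470e+00] F x,y,z [-0.18  0.3  -2.9 ] T [0.03 0.01 0.  ] yaw err 0.001 pitch 0.0004 open 0.0272
t 17.9 rel mm x,y,z [3.000e-02 9.176e+01 1.430e+00] F x,y,z [-0.43 -0.38 -2.86] T [-0.01 -0.02  0.01] yaw err 0.001 pitch 0.0003 open 0.0272
```

View pics/w3.png

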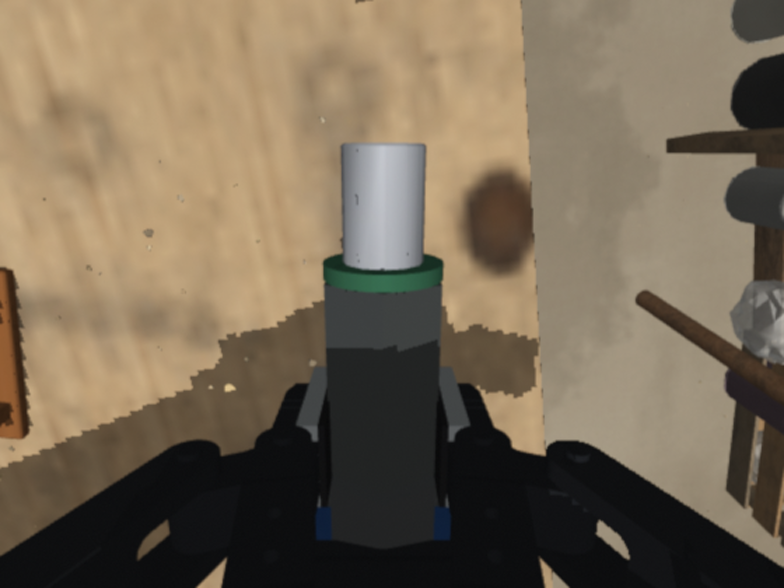

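Picture 6 (wrist): the gauge is unchanged in the grip, with the green collar at (383,272) and the go plug pointing away at (383,205). Nothing is near it. I'll correct z by −1.1 mm and approach.

Call:
arm_command(
  plan=[
    [[1,-0.3,0,0.11,0,0,0],[1,-0.4,0,0,0,0,0],[1,-0.4,0,0,0,0,0],[1,-0.2,0,0,0,0,0],[1,0,0,0,0,0,0],[1,0,0,0,0,0,0],[1,0,0,0,0,0,0]],
  ],
)

```text
time_s: 18.6
eef_pos: [0.6249, -0.0902, 0.0516]
ee_rot: [0.761, 0.649, 0.0, -0.0]
wrist_force: [0.7, -0.4, -2.8]
opening: 0.027
```

```bash
python3 -c "
from h import *
rel()"
```

```text
t 18.6 rel mm x,y,z [2.000e-02 7.836e+01 2.700e-01] F x,y,z [ 0.79 -0.26 -2.85] T [0.03 0.02 0.  ] yaw err 0.0017 pitch 0.0002 open 0.027
```

Tip about 5 mm from the face. I'll creep on in 1 mm rows, to about 2 mm past the face.

Call:
arm_command(
  plan=[
    [[1,-0.1,0,0,0,0,0],[1,-0.1,0,0,0,0,0],[1,-0.1,0,0,0,0,0],[1,-0.1,0,0,0,0,0],[1,-0.1,0,0,0,0,0],[1,-0.1,0,0,0,0,0],[1,-0.1,0,0,0,0,0],[1,0,0,0,0,0,0]],
  ],
)

```text
time_s: 19.4
eef_pos: [0.6237, -0.0977, 0.0515]
ee_rot: [0.761, 0.649, -0.0, 0.0]
wrist_force: [0.7, 0.3, -3.2]
opening: 0.0269
```

```bash
python3 -c "
from h import *
rel()"
```

```text
t 19.4 rel mm x,y,z [-2.000e-02  7.082e+01  2.000e-01] F x,y,z [ 0.64  0.45 -3.24] T [-0.01  0.06  0.03] yaw err 0.0022 pitch -0.0002 open 0.0269
```

Call:
arm_command(
  plan=[
    [[1,-0.08,0,0,0,0,0],[1,-0.08,0,0,0,0,0],[1,-0.08,0,0,0,0,0],[1,-0.05,0,0,0,0,0],[1,0,0,0,0,0,0],[1,0,0,0,0,0,0]],
  ],
)

```text
time_s: 20.0
eef_pos: [0.6233, -0.0999, 0.0515]
ee_rot: [0.761, 0.649, 0.0, -0.0]
wrist_force: [-0.5, 1.0, -3.4]
opening: 0.0269
```

```bash
python3 -c "
from h import *
rel()"
```

```text
t 20.0 rel mm x,y,z [-4.000e-02  6.856e+01  2.300e-01] F x,y,z [-0.66  0.88 -3.43] T [ 0.22  0.03 -0.02] yaw err 0.0016 pitch 0.0003 open 0.0269
```

Contact is exactly where the step is expected. I'll build the push.

Call:
arm_command(
  plan=[
    [[1,-0.05,0,0,0,0,0],[1,-0.05,0,0,0,0,0],[1,-0.05,0,0,0,0,0],[1,0,0,0,0,0,0],[1,0,0,0,0,0,0],[1,0,0,0,0,0,0]],
  ],
)

```text
time_s: 20.6
eef_pos: [0.6233, -0.1, 0.0516]
ee_rot: [0.761, 0.649, 0.001, -0.001]
wrist_force: [0.0, 4.6, -2.4]
opening: 0.0271
```

```bash
python3 -c "
from h import *
rel()"
```

```text
t 20.6 rel mm x,y,z [-6.000e-02  6.848e+01  3.300e-01] F x,y,z [-0.69  4.54 -2.35] T [ 1.03 -0.1  -0.04] yaw err 0.0008 pitch 0.0019 open 0.0271
```

Call:
arm_command(
  plan=[
    [[1,-0.05,0,0,0,0,0],[1,-0.05,0,0,0,0,0],[1,-0.05,0,0,0,0,0],[1,0,0,0,0,0,0],[1,0,0,0,0,0,0],[1,0,0,0,0,0,0],[1,0,0,0,0,0,0],[1,0,0,0,0,0,0]],
  ],
)

```text
time_s: 21.4
eef_pos: [0.6232, -0.0999, 0.0517]
ee_rot: [0.76, 0.649, 0.001, -0.001]
wrist_force: [0.4, 7.5, -2.5]
opening: 0.0275
```

```bash
python3 -c "
from h import *
rel()"
```

```text
t 21.4 rel mm x,y,z [-0.11 68.48  0.41] F x,y,z [-0.77  7.45 -2.49] T [ 1.4  -0.09 -0.02] yaw err 0.0001 pitch 0.0036 open 0.0275
```

Call:
arm_command(
  plan=[
    [[1,-0.05,0,0,0,0,0],[1,-0.05,0,0,0,0,0],[1,0,0,0,0,0,0],[1,0,0,0,0,0,0],[1,0,0,0,0,0,0],[1,0,0,0,0,0,0],[1,0,0,0,0,0,0],[1,0,0,0,0,0,0],[1,0,0,0,0,0,0],[1,0,0,0,0,0,0],[1,0,0,0,0,0,0],[1,0,0,0,0,0,0]],
  ],
)

```text
time_s: 22.6
eef_pos: [0.6232, -0.1, 0.0518]
ee_rot: [0.76, 0.65, 0.002, -0.001]
wrist_force: [0.5, 8.6, -2.0]
opening: 0.0268
```

```bash
python3 -c "
from h import *
rel()"
```

```text
t 22.6 rel mm x,y,z [-0.12 68.46  0.5 ] F x,y,z [-0.84  8.55 -2.03] T [ 1.78 -0.12 -0.11] yaw err -0.0005 pitch 0.0047 open 0.0268
```

The no-go end held at the step with about 9 N for over a second and did not move. I'll draw it out, lift, and turn back.

Call:
arm_command(
  plan=[
    [[1,0.3,0,0,0,0,0],[1,0.3,0,0,0,0,0],[1,0.5,0,0,0,0,0],[1,1,0,0,0,0,0],[1,1,0,0,0,0,0],[1,1,0,0,0,0,0],[1,0.5,0,0,0,0,0],[1,0,0,0,0,0,0],[1,0,0,-2,0,0,0],[1,0,0,-4,0,0,0],[1,0,0,-4,0,0,0],[1,0,0,-2,0,0,0],[1,0,0,0,0,0,-0.05],[1,0,0,0,0,0,-0.05],[1,0,0,0,0,0,-0.048],[1,0,0,0,0,0,0],[1,0,0,0,0,0,0]],
  ],
)

```text
time_s: 24.3
eef_pos: [0.6297, -0.0592, 0.1714]
ee_rot: [0.712, 0.703, -0.0, 0.0]
wrist_force: [0.2, -0.4, -3.3]
opening: 0.0267
```

```bash
cat >> h.py <<'E'
def to(t):
    s,M=st(); d=np.array(t)-s["eef_pos"]; print("tool shift cm",(M.T@d*100).round(2),"toolx ang",np.rad2deg(np.arctan2(M[1,0],M[0,0])).round(2))
E
python3 -c "
from h import *
to([.4466,-.2139,.16])"
```

```text
t 24.3 pos [ 0.6297 -0.0592  0.1714] 
M [[0.013, 1.0, -0.0], [1.0, -0.013, -0.0], [-0.0, -0.0, -1.0]] F [ 0.22 -0.36 -3.28] T [ 0.   -0.01 -0.04] open 0.0267
tool shift cm [-15.7  -18.11   1.15] toolx ang 89.28
```

Call:
arm_command(
  plan=[
    [[1,-2,-2.3,0,0,0,0],[1,-3,-3.5,0,0,0,0],[1,-3,-3.5,0,0,0,0],[1,-3,-3.5,0,0,0,0],[1,-3,-3.5,0,0,0,0],[1,-1.7,-1.81,0.5,0,0,0],[1,0,0,3,0,0,0],[1,0,0,3,0,0,0],[1,0,0,2,0,0,0],[1,0,0,0,0,0,0],[1,0,0,0,0,0,0],[1,0,0,0,0,0,0],[1,0,0,0,0,0,0]],
  ],
)

```text
time_s: 25.6
eef_pos: [0.4481, -0.2141, 0.0878]
ee_rot: [0.711, 0.703, 0.0, 0.001]
wrist_force: [0.5, 0.4, -2.5]
opening: 0.027
```

```bash
python3 -c "
from h import *
to([.4466,-.2139,.042])"
```

```text
t 25.6 pos [ 0.4481 -0.2141  0.0878] 
M [[0.011, 1.0, 0.002], [1.0, -0.011, -0.001], [-0.001, 0.002, -1.0]] F [ 0.54  0.42 -2.54] T [ 0.03 -0.02 -0.04] open 0.027
tool shift cm [ 0.02 -0.16  4.58] toolx ang 89.37
```

Call:
arm_command(
  plan=[
    [[1,0,-0.15,1.5,0,0,0],[1,0,0,1.5,0,0,0],[1,0,0,1,0,0,0],[1,0,0,0.5,0,0,0],[1,0,0,0,0,0,0],[1,0,0,0,0,0,0],[1,0,0,0,0,0,0],[1,0,0,0,0,0,0]],
  ],
)

```text
time_s: 26.4
eef_pos: [0.446, -0.2139, 0.042]
ee_rot: [0.711, 0.703, 0.0, 0.001]
wrist_force: [-0.1, -0.6, -3.8]
opening: 0.0272
```

```bash
python3 -c "
from h import *
to([.4466,-.2139,.0325])"
```

```text
t 26.4 pos [ 0.446  -0.2139  0.042 ] 
M [[0.011, 1.0, 0.001], [1.0, -0.011, -0.001], [-0.001, 0.001, -1.0]] F [-0.15 -0.56 -3.8 ] T [ 0.01 -0.01 -0.  ] open 0.0272
tool shift cm [0.   0.06 0.95] toolx ang 89.37
```

Call:
arm_command(
  plan=[
    [[1,0,0.06,0.3,0,0,0],[1,0,0,0.3,0,0,0],[1,0,0,0.15,0,0,0],[1,0,0,0.1,0,0,0],[1,0,0,0,0,0,0],[1,0,0,0,0,0,0],[1,0,0,0,0,0,0]],
  ],
)

```text
time_s: 27.1
eef_pos: [0.4462, -0.2138, 0.033]
ee_rot: [0.711, 0.703, -0.0, 0.0]
wrist_force: [-0.3, 0.2, -4.2]
opening: 0.027
```

```bash
python3 -c "
from h import *
to([.4466,-.2139,.0325])"
```

```text
t 27.1 pos [ 0.4462 -0.2138  0.033 ] 
M [[0.011, 1.0, 0.0], [1.0, -0.011, -0.0], [-0.0, 0.0, -1.0]] F [-0.26  0.17 -4.2 ] T [-0.05 -0.03 -0.02] open 0.027
tool shift cm [-0.01  0.04  0.05] toolx ang 89.37
```

Call:
arm_command(
  plan=[
    [[1,0,0,0.05,0,0,0],[1,0,0,0.05,0,0,0],[1,0,0,0.05,0,0,0],[1,0,0,0,0,0,0],[1,0,0,0,0,0,0]],
  ],
)

```text
time_s: 27.6
eef_pos: [0.4466, -0.2138, 0.0325]
ee_rot: [0.711, 0.703, -0.0, 0.001]
wrist_force: [-2.2, 1.1, 5.8]
opening: 0.0274
```

```bash
python3 -c "
from h import *
to([.4466,-.2139,.0325])"
```

```text
t 27.6 pos [ 0.4466 -0.2138  0.0325] 
M [[0.011, 1.0, 0.001], [1.0, -0.011, -0.001], [-0.001, 0.001, -1.0]] F [-2.15  1.09  5.8 ] T [0.15 0.42 0.06] open 0.0274
tool shift cm [-0.01 -0.   -0.  ] toolx ang 89.38
```

The gauge is seated in the V: force rose to +5.8 N at the same height as when I picked it up. I'll open gently, lift straight up, and check.

Call:
arm_command(
  plan=[
    [[0.3,0,0,0,0,0,0],[0.2,0,0,0,0,0,0],[0,0,0,0,0,0,0],[-0.5,0,0,0,0,0,0],[-1,0,0,0,0,0,0],[-1,0,0,0,0,0,0],[-1,0,0,0,0,0,0],[-1,0,0,-1,0,0,0],[-1,0,0,-2,0,0,0],[-1,0,0,-4,0,0,0],[-1,0,0,-4.5,0,0,0],[-1,0,0,-4.5,0,0,0],[-1,0,0,-4.5,0,0,0],[-1,0,0,-4.5,0,0,0],[-1,0,0,0,0,0,0],[-1,0,0,0,0,0,0]],
  ],
)

```text
time_s: 29.2
eef_pos: [0.4464, -0.2137, 0.283]
ee_rot: [0.711, 0.703, 0.0, 0.002]
wrist_force: [0.5, 1.2, -0.6]
opening: 0.0853
```

Run:
```python
from h import *
st(); im=cam("wrist"); P=cloud(im); save(im,"w4.png",s=1.4)
rect(P,.055,.075,(.4,.49),(-.3,-.12)); rect(P,.004,.012,(.4,.49),(-.3,-.12))
```

```text
t 29.2 pos [ 0.4464 -0.2137  0.283 ] 
M [[0.011, 1.0, 0.003], [1.0, -0.011, -0.002], [-0.002, 0.003, -1.0]] F [ 0.53  1.19 -0.63] T [ 0.08  0.04 -0.02] open 0.0853
n 3107 c [ 446.1 -206.5] size [129.1  27.9] ang 89.46 z 0.0615
n 1548 c [ 446.  -212.5] size [98.6 60. ] ang 89.28 z 0.0082
```

View pics/w4.png

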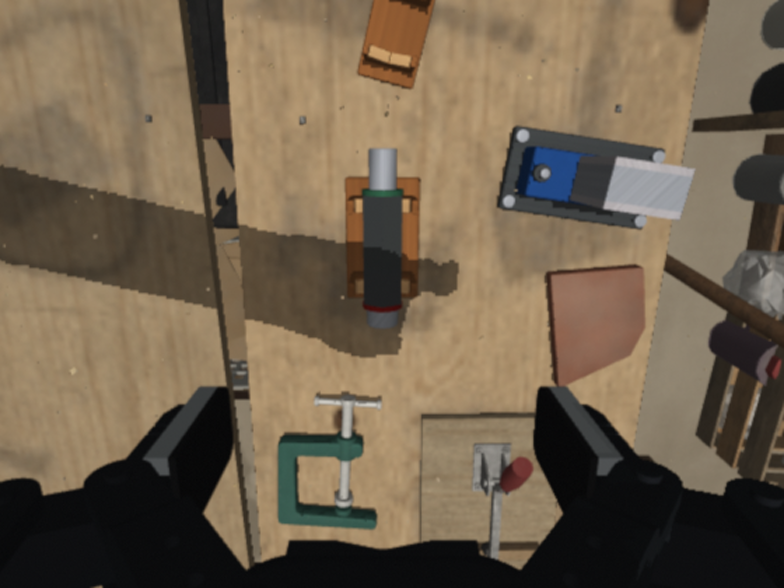

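Picture 7 (wrist): the gauge lies in its cradle at (383,238), green end up, about 1 mm from the cradle's middle and in line with it. The tile (600,320) and G-clamp (325,465) look undisturbed. I'll hand in.

```bash
python3 -c "
from cell import env
print(env.hand_in())"
```

```text
the job is handed in; nothing more can be done
None
```

The bore check is finished and handed in at about 29 s of robot time; the hand-in itself reports no verdict.

- **Go end:** it slid in from the −y side with almost no resistance. The green collar stopped against the block at about 5 N, held for a few tenths of a second, and I drew it straight out.
- **No-go end:** offered from the +y side, it stopped at the step, where expected. I pushed for more than a second at about 7.5 to 8.6 N, a little under the 10 N asked but well above the 4 N judged. It moved no more than 0.1 mm.
- **Forces:** the push readings reached 8.6 N at most, well under 25 N. These were read between moves, so brief peaks within a move were not seen.
- **Gauge in cradle:** it was set down feeling about 6 N and released. The last depth check put its middle about 1 mm from the cradle's and its axis within 0.2°. The gripper was open and clear above it.
- **Bystanders:** the tile and G-clamp looked undisturbed in the last picture. The padlock, nut, spanner and sanding block were not rechecked at the end, but the arm never worked close to them.

The two ways of measuring the gauge's height in the grip disagreed by about 1.3 mm. I used a value between them, and after raising it another 0.4 mm by feel it ran freely in the bore.

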